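# Refit the cover of the irrigation manifold box

### The arm

A 6-joint arm with a two-finger parallel gripper is mounted at the origin on the work surface. World frame = base frame: x ahead of the robot, y to its left, z up, the work surface at z = 0. Lengths are in m, angles in rad, forces in N, time in s.
With the tool pointing down it reaches from about 0.375 to 0.825 m from the base axis. Payload 5.5 kg.
Tool frame: the origin (TCP) lies midway between the tips of the shut fingers; the grasp point (between the pads) lies 19 mm behind it; z points along the fingers, y is the line along which they close (so a half turn about z gives the same grasp; the last joint's range is limited). The gripper opens to 85 mm and grips with 20 to 120 N. Pads are 22 mm wide; open, the fingers measure 114 mm over their backs; the gripper's body (76 mm by 85 mm) begins 54 mm behind the grasp point. The pads swing forward as they close: fully open they stand 13 mm farther back than shut.
Start: joints at [-1.209, 0.314, -0.047, 1.21, 0, 1.571], TCP at [0.212, -0.561, 0.231] pointing down, gripper open.
Joint ranges: [-2.67, 2.67], [-0.69, 1.73], [-1.03, 1.25], [-2.08, 2.16], [-1.42, 1.45], [-3.14, 3.14]. Speed limits (rad/s): [2.39, 2.39, 3.01, 3.14, 3.14, 3.14].

### API

Orientations are given as a rotation vector (axis times angle).
In Python, from workcell import r, eyes gives the robot as it stands.
- The arm moves only by the tool servo_tool, never from a script. Its argument "plan" is a list that holds one entry, the list of rows, each a list of 7 numbers: the shift along the tool's x, y, z in m, then the turn, a rotation vector about the tool's x, y, z in rad, then the closure, from -1 (fully open) to 1 (shut). In form: [[[dx, dy, dz, ax, ay, az, jaw], ...]]. A call has 1 to 12 rows; each row is the pose to reach, as a shift and turn from the pose commanded when the call began, along the tool's axes at that moment; what a row does not reach only later rows make up. A row lasts 1/8 s, in which the tool goes at most 62.5 mm and 10.7 degrees, less where a joint would pass 70% of its speed; a pose out of reach is approached as far as the arm can. A call with a gripper value outside its range is refused whole. The fingers move at their own pace and stop on an object; the grip force is fixed at half the most. Time passes only in rows, so rows that repeat a pose let the fingers close. It gives the time, the measured TCP pose, the force, the opening and the grip force at its end, in the units of the state.
- r.get_state(): the state, without advancing time (a new reading comes with each control period).
- eyes.read_camera(name): name is "scene" or "top"; returns a dict with "frame" (400x640x3 uint8, blue, green, red), "camera_matrix" (3x3 intrinsics, pixels), "world_from_camera" (4x4, takes a point from camera to world coordinates). Camera axes: x right, y down, z forward; pixel columns grow to the right and rows downward; lengths in m; the calibration is good to about 2 mm. A picture is of the moment at which its call begins. There is no depth.
- r.hand_in(): hands the job in; it is judged then, once.
The state is a dict: "clock": time; "joint_pos": joint angles; "joint_velocities": joint speeds; "joint_torque": joint torques, N m; "tcp_pos": TCP position; "orientation": TCP orientation; "force": force on the tool from outside, world axes, zero at the start; "torque": the same for the moment, N m; "grip_width": finger opening in m; "finger_force": force on a finger pad.
Only numpy, scipy, OpenCV 4.12 (cv2) and the standard library are available. Lean on these libraries where they do the work, as an engineer would, in place of code of your own. Each camera call takes 0.05 s, during which the arm holds its last target. There are 200 camera calls.

### The job

Put the loose green cover back on the grey irrigation box: slide its yellow tongue fully under the yellow lip, then press the other end down past the sprung brass roller until the cover snaps in and lies level and flush. Keep pressing it down steadily with about 20 N for two seconds to bed it on its seal, then let go and turn the red wing nut a full quarter turn clockwise so that its steel pawl lies across the cover, leaving the other things on the bench where they are.

Things in the scene. Friction and masses are not known exactly. Their poses are not given: they have to be found in the camera images.
- cover: Loose green cover plate, about 0.22 kg: 150 (x) x 110 (y) x 6 mm, a yellow tongue 12 mm long, 90 wide, 4 thick (flush with the underside) on its -x end. On its middle a white upright grip rib: 14 mm in x, 70 in y, from 6 to 37 mm above the underside. Origin: centre of the plate's underside, below the rib; z up, out of the rib side. Starts flat on the bench, rib up.
- tongue (a point): Middle of the tongue's front lower edge (cover x = -87 mm, z = 0), axes as the cover's. It goes under the lip, which overhangs x -88 to -78 mm from the insert's middle, underside 8 mm, top 13 mm above the ledge; the ledge there reaches in to x = -46. End play is 2 mm: tilt the cover 10 to 15 degrees, tongue low, and push it home on the stop wall before lowering the other end.
- box: Fixed grey irrigation box, 245 (x, -130 to +115 mm) x 200 (y) x 60 mm high, open on top. Origin: on its underside below the seat point, z up. In the opening a white insert with black seal ledges, clamped: yellow lip at its -x end (y +-65 mm), brass roller catch at its +x end. Red wing nut on the box's +y rim. Box stands left or right on the bench, turned up to 0.35 rad.
- seat (a point): On the box, 54 mm above the bench, at ledge height; axes as the box's. The insert's middle, where the cover's origin finally lies, is NOT measured: it is clamped up to 8 mm to +x or -x of this point (to be found by touch or sight). From the insert's middle: tongue stop wall at x = -88 mm, far rim at +76 mm; side walls y +-57.5 mm; rims 6 mm above the ledge.
- wingnut (a joint): Angle of the red captive wing nut (rad). 0: wing and pawl point along the box's +x, clear of the cover. It grows clockwise seen from above to 1.6; at 1.57 the pawl points to the box's -y, across the cover's edge. Stiff enough to stay where left.
- wing_grip (a point): Middle of the wing, on the turning axis, 83 mm above the bench. The wing is an upright bar 54 mm long, 12 mm thick, 28 mm high (69 to 97 mm above the bench); its long direction is this point's x. The steel pawl below it (63 to 69 mm above the bench, 14 mm wide) reaches 34 mm from the axis along this x.
- coupling: Brass hose coupling, a standing tube of 36 mm diameter, 34 mm high; origin at its foot. Leave alone.
- trowel: Flat hand trowel, 200 mm long, lying on the bench. Leave alone.
- wrench: Steel wrench, 180 mm long, lying. Leave alone.
- feed: Plant feed bottle, 70 mm diameter, 170 mm high. Leave alone.
- jar: Jar, 64 mm diameter, 90 mm high. Leave alone.
- pot: Terracotta pot with a seedling, 84 mm diameter, 80 mm high without the plant. Leave alone.
- catch_nominal (a point): Nominal middle of the sprung roller's axis: 79.5 mm to +x of the seat point, 13.5 mm above the ledge (it is shifted with the insert). Roller 16 mm diameter, 44 long in y, retracts 7 mm to +x. With the tongue home the cover rests on it about 20 mm proud; 10 to 15 N pressed there rolls it aside. Steel cheeks behind it (y +-33, x from 74 mm) are 20 mm above the ledge.
Things that resemble listed ones, but are neither listed nor needed, are in the scene too. Of the things that look like the cover, the largest one is meant.

How it is judged:
By the outcome, as a careful person would: the job done as asked, in the order asked, and still so for the second after the job is handed in, with the robot touching nothing.
It also fails if it takes over 72 s, if anything falls off the work surface, if the arm or the gripper's body presses on something with over 40 N, if the wrist force passes 120 N, or if a joint passes its speed limit or range.

## Working session

There is one attempt and no reset: what is moved stays moved. The work goes in short steps, Python scripts to look and compute and a tool call to move; the robot and the scene stay as the last step left them, time stands still between calls to the robot, and variables do not carry over. Pictures are saved under pics/ and viewed, at most 10 in all, crops included, and the job is handed in when it is done.

Besides the shell and the picture viewer there is one more tool, called after "Request:" as name(argument=value, ...) on one line, values as JSON. servo_tool: Moves the arm, as the interface text tells. Its arguments: {"type":"object","properties":{"plan":{"type":"array"}},"required":["plan"]}

```bash
ls; mkdir -p pics; cat > h.py <<'E'
import numpy as np, cv2
from scipy.spatial.transform import Rotation as R
from workcell import r, eyes
def cam(n):
    d=eyes.read_camera(n); return d["frame"],np.array(d["camera_matrix"]),np.array(d["world_from_camera"])
def ray(K,T,uv,z):
    d=T[:3,:3]@np.linalg.inv(K)@np.array([uv[0],uv[1],1.]); o=T[:3,3]
    return o+d*(z-o[2])/d[2]
def proj(K,T,p):
    q=T[:3,:3].T@(np.array(p)-T[:3,3]); q=K@q; return q[:2]/q[2]
E
python3 - <<'E'
from h import *
fs=[]
for n in("scene","top"):
    f,K,T=cam(n); np.savez(f"pics/{n}0.npz",f=f,K=K,T=T); cv2.imwrite(f"pics/{n}0.png",f); print(n,K.round(1).tolist(),T.round(3).tolist())
print(r.get_state())
E
```

```text
pics
scene [[440.3, 0.0, 316.0], [0.0, 440.3, 196.3], [0.0, 0.0, 1.0]] [[-0.541, 0.604, -0.586, 1.343], [0.841, 0.394, -0.37, 0.497], [0.007, -0.693, -0.721, 1.03], [0.0, 0.0, 0.0, 1.0]]
top [[465.4, 0.0, 315.2], [0.0, 465.4, 201.3], [0.0, 0.0, 1.0]] [[-0.021, -0.985, 0.169, 0.304], [-1.0, 0.025, 0.019, -0.002], [-0.023, -0.169, -0.985, 1.419], [0.0, 0.0, 0.0, 1.0]]
{'clock': 0.1, 'joint_pos': array([-1.20901837e+00,  3.14161207e-01, -4.79638943e-02,  1.21020561e+00,
        1.37946882e-05,  1.57081612e+00]), 'joint_velocities': array([-0.00014599, -0.00231   ,  0.00195813, -0.00242299,  0.00110268,
       -0.00174069]), 'joint_torque': array([ 7.80893624e-04, -5.40767491e+01,  3.40540445e+01,  1.12723693e-02,
        2.89115940e-05, -1.99460783e-05]), 'tcp_pos': array([ 0.21218441, -0.56067766,  0.23052391]), 'orientation': array([-3.08885330e+00, -5.64882882e-01,  4.12117282e-04]), 'force': array([-0.1986969 , -1.01518207, -0.7810137 ]), 'torque': array([ 0.01982463,  0.00439944, -0.02497763]), 'finger_force': 0.0, 'grip_width': 0.08527427119619646}
```

View pics/top0.png

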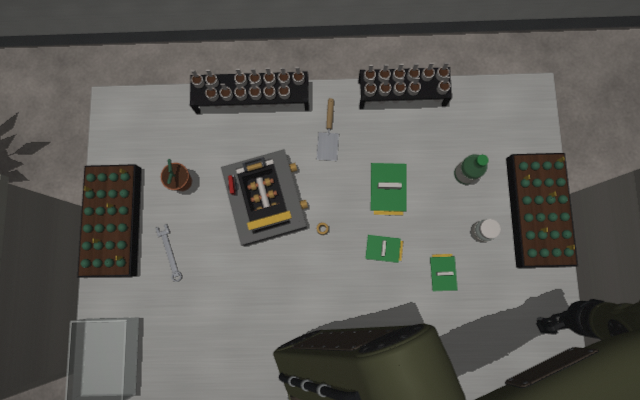

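View pics/scene0.png

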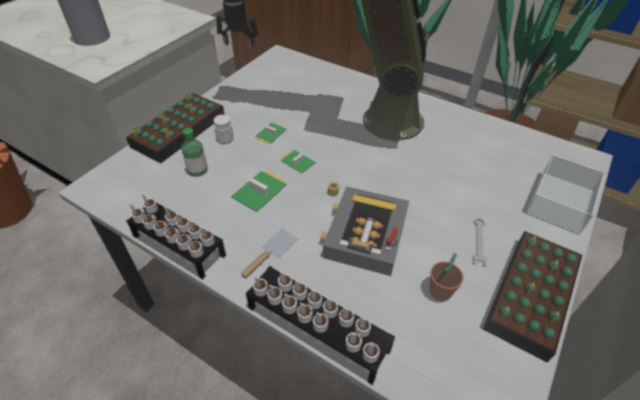

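The top view shows three green plates: (388,188), the largest, and two small ones at (384,248) and (444,272). The largest fits the description, with its tongue toward the robot. The box is at (263,197), with the yellow lip at (269,220), the roller end at (257,163) and the red wing at (231,185).

```bash
cat > m.py <<'E'
from h import *
d=np.load("pics/top0.npz"); f,K,T=d["f"],d["K"],d["T"]
hsv=cv2.cvtColor(f,cv2.COLOR_BGR2HSV)
def big(lo,hi,n=1,amin=15):
    m=cv2.inRange(hsv,lo,hi); c,_=cv2.findContours(m,0,1)
    return sorted([x for x in c if cv2.contourArea(x)>=amin],key=cv2.contourArea)[::-1][:n]
def rep(name,c,z):
    b=cv2.boxPoints(cv2.minAreaRect(c)); p=np.array([ray(K,T,x,z) for x in b])
    e=[p[1]-p[0],p[2]-p[1]]; l=[np.linalg.norm(x) for x in e]; i=int(np.argmax(l))
    a=np.arctan2(e[i][1],e[i][0])
    print(name,"px",b.mean(0).round(1),"ctr",p.mean(0).round(4),"size",np.round(l,4),"long ang",a.round(3))
for c in big((50,120,40),(80,255,255),5,100): rep("green",c,.006)
for c in big((20,120,80),(32,255,255),6): rep("yellow",c,.067)
for c in big((0,150,90),(5,255,255),4): rep("red",c,.097)
a=cv2.resize(f[140:250,215:325],None,fx=5,fy=5,interpolation=cv2.INTER_CUBIC)
b=cv2.resize(f[150:300,355:465],None,fx=3.667,fy=3.667,interpolation=cv2.INTER_CUBIC)[:550,:250]
cv2.imwrite("pics/crop1.png",np.hstack([np.clip(a*1.6,0,255).astype(np.uint8),b]))
# box rim: grey mask
x,y=np.meshgrid(range(640),range(400))
m=((hsv[...,2]<110)&(hsv[...,1]<60)).astype(np.uint8)*255; m[:, :215]=0; m[:,312:]=0; m[:145]=0; m[250:]=0
c=max(cv2.findContours(m,0,1)[0],key=cv2.contourArea); rep("box",c,.06)
E
python3 m.py
```

```text
green px [388.  186.5] ctr [ 0.588  -0.2005  0.006 ] size [0.1055 0.1479] long ang 3.088
green px [443.2 273.2] ctr [ 0.3198 -0.352   0.006 ] size [0.071  0.0979] long ang 3.137
green px [382.7 248.1] ctr [ 0.3985 -0.1754  0.006 ] size [0.0701 0.0972] long ang -1.706
yellow px [268.7 219.9] ctr [0.4844 0.1616 0.067 ] size [0.1297 0.0241] long ang -1.314
yellow px [388.  212.5] ctr [ 0.4976 -0.1883  0.067 ] size [0.0817 0.0089] long ang -1.595
yellow px [442. 255.] ctr [ 0.3705 -0.337   0.067 ] size [0.0514 0.0057] long ang -1.593
yellow px [400.5 250. ] ctr [ 0.3876 -0.2189  0.067 ] size [0.0525 0.0062] long ang -0.142
red px [230.5 184. ] ctr [0.5883 0.2691 0.097 ] size [0.0111 0.0487] long ang -3.035
box px [267.1 197. ] ctr [0.5561 0.1672 0.06  ] size [0.2304 0.2565] long ang -2.893
```

View pics/crop1.png

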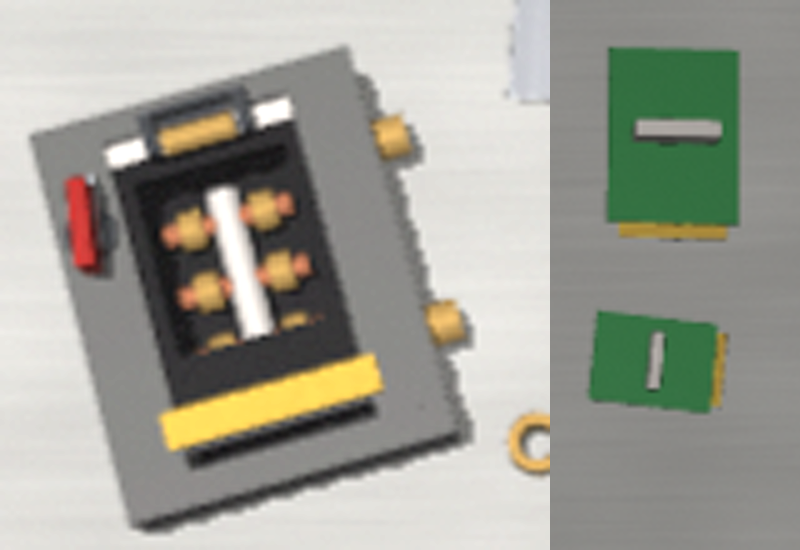

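The crop confirms the large plate at (388,188): tongue at −x, rib in the middle and 108 x 150 mm measured. I'll move above it now.

Request:
servo_tool(plan=[[[0.48, -0.203, 0.0, 0, 0, -1.17, -1], [0.48, -0.203, 0.0, 0, 0, -1.17, -1], [0.48, -0.203, 0.0, 0, 0, -1.17, -1], [0.48, -0.203, 0.0, 0, 0, -1.17, -1], [0.48, -0.203, 0.0, 0, 0, -1.17, -1], [0.48, -0.203, 0.0, 0, 0, -1.17, -1], [0.48, -0.203, 0.0, 0, 0, -1.17, -1], [0.48, -0.203, 0.0, 0, 0, -1.17, -1], [0.48, -0.203, 0.0, 0, 0, -1.17, -1], [0.48, -0.203, 0.1, 0, 0, -1.17, -1], [0.48, -0.203, 0.1, 0, 0, -1.17, -1], [0.48, -0.203, 0.1, 0, 0, -1.17, -1]]])

```text
clock: 1.6
tcp_pos: [0.5861, -0.2009, 0.1278]
orientation: [-2.26, -2.172, 0.006]
force: [-1.0, -0.9, 0.4]
grip_width: 0.0857
finger_force: 0.0
```

```bash
cat > m2.py <<'E'
from h import *
def edge(f,K,T,a,b,n,z,span=8,ch=None):
    """sub-pixel strongest step across the pixel segment a-b, cast on plane z; fits a line in world"""
    a,b=np.array(a,float),np.array(b,float); d=(b-a)/np.linalg.norm(b-a); nn=np.array([-d[1],d[0]])
    g=(cv2.cvtColor(f,cv2.COLOR_BGR2GRAY) if ch is None else ch).astype(np.float32); s=np.arange(-span,span+.1,.25); P=[]
    for t in np.linspace(.08,.92,n):
        q=a+t*(b-a)+s[:,None]*nn
        v=cv2.remap(g,q[:,:1].astype(np.float32),q[:,1:].astype(np.float32),cv2.INTER_LINEAR)[:,0]
        e=np.abs(np.gradient(cv2.GaussianBlur(v[:,None],(1,5),1)[:,0])); e[e<.5*e.max()]=0
        k=int(e.argmax()); w=np.where(np.abs(np.arange(len(s))-k)<8,e,0); P.append(ray(K,T,a+t*(b-a)+nn*(w@s)/w.sum(),z)[:2])
    P=np.array(P,np.float32); vx,vy,x,y=cv2.fitLine(P,cv2.DIST_HUBER,0,.001,.001)[:,0]
    res=np.abs((P[:,0]-x)*vy-(P[:,1]-y)*vx); return np.array([x,y]),np.array([vx,vy]),np.median(res)
if __name__=="__main__":
    d=np.load("pics/top0.npz"); f,K,T=d["f"],d["K"],d["T"]
    c=lambda x,y:(214.6+x/5,139.6+y/5)
    E={}
    hsv=cv2.cvtColor(f,cv2.COLOR_BGR2HSV)
    for n,a,b,z,ch in [("boxL",c(30,135),c(140,525),.06,None),("boxT",c(30,135),c(345,45),.06,None),("lipIn",c(162,413),c(374,355),.067,None),("lipOut",c(172,448),c(382,388),.067,None),
        ("ledgeL",c(112,175),c(170,400),.06,None),("ledgeR",c(300,130),c(352,345),.06,None)]:
        p,v,rs=edge(f,K,T,a,b,25,z,4,ch); E[n]=p,v; print(n,p.round(4),"ang",(np.arctan2(v[1],v[0])).round(3),"res",rs.round(4))
    yaw=np.mean([np.arctan(E["boxL"][1][1]/E["boxL"][1][0]),np.arctan(-E["boxT"][1][0]/E["boxT"][1][1])])
    ux=np.array([np.cos(yaw),np.sin(yaw)]); uy=np.array([-ux[1],ux[0]])
    X=E["boxT"][0]@ux-.115; Y=E["boxL"][0]@uy-.1; seat=X*ux+Y*uy
    print("yaw",yaw,"seat",seat)
    for n in E: print(n,"box coords",((E[n][0]-seat)@ux).round(4),((E[n][0]-seat)@uy).round(4))
    # roller & wing
    def blob(lo,hi,roi,z,nm):
        m=np.zeros(f.shape[:2],np.uint8); x0,y0,x1,y1=roi; m[y0:y1,x0:x1]=cv2.inRange(hsv,lo,hi)[y0:y1,x0:x1]
        M=cv2.moments(m,True); q=ray(K,T,(M["m10"]/M["m00"],M["m01"]/M["m00"]),z)[:2]
        a=.5*np.arctan2(2*M["mu11"],M["mu20"]-M["mu02"]); u=np.array([np.cos(a),np.sin(a)]); pc=np.array([M["m10"],M["m01"]])/M["m00"]
        w=ray(K,T,pc+10*u,z)-ray(K,T,pc-10*u,z)
        print(nm,M["m00"],q.round(4),"box",((q-seat)@ux).round(4),((q-seat)@uy).round(4),"ang",np.arctan2(w[1],w[0]).round(3))
    blob((10,90,70),(32,255,255),(243,160,266,174),.0735,"roller")
    blob((0,150,60),(6,255,255),(224,170,240,198),.094,"wing")
    blob((0,0,150),(180,40,255),(374,178,406,192),.037,"rib (box coords meaningless)")
    blob((50,120,40),(80,255,255),(365,155,412,215),.006,"plate")
    blob((20,120,80),(32,255,255),(365,205,412,220),.004,"tongue")
print({k:np.round(v,4) for k,v in r.get_state().items() if k in("clock","tcp_pos","orientation","force","joint_pos")})
E
python3 m2.py
```

```text
boxL [0.511  0.2715] ang 0.256 res 1e-04
boxT [0.6794 0.1999] ang -1.313 res 0.0002
lipIn [0.4954 0.1632] ang -1.316 res 0.0002
lipOut [0.474  0.1521] ang -1.313 res 0.0003
ledgeL [0.5586 0.2401] ang 0.254 res 1e-04
ledgeR [0.5806 0.1275] ang 0.259 res 0.0002
yaw 0.25720695 seat [0.56510144 0.18233025]
boxL box coords -0.0296 0.1
boxT box coords 0.115 -0.0121
lipIn box coords -0.0722 -0.0007
lipOut box coords -0.0958 -0.006
ledgeL box coords 0.0084 0.0575
ledgeR box coords 0.001 -0.0569
roller 79.0 [0.6461 0.2039] box 0.0838 0.0003 ang -1.297
wing 70.0 [0.588  0.2689] box 0.0442 0.0779 ang -3.05
rib (box coords meaningless) 88.0 [ 0.5871 -0.2011] box -0.0763 -0.3764 ang -1.606
plate 1428.0 [ 0.5864 -0.2004] box -0.0768 -0.3755 ang 3.1
tongue 105.0 [ 0.507  -0.1993] box -0.1533 -0.3543 ang -1.621
{'clock': np.float64(1.6), 'joint_pos': array([-3.3000e-01,  4.1280e-01, -1.4660e-01,  1.0189e+00, -3.0000e-04,
        1.2804e+00]), 'tcp_pos': array([ 0.5861, -0.2009,  0.1278]), 'orientation': array([-2.2603, -2.1725,  0.0058]), 'force': array([-0.9775, -0.9353,  0.4159])}
```

The two views of the insert agree: the lip gives an offset of +5.8 mm and the roller +4.3 mm. Next I grasp the rib.

Request:
servo_tool(plan=[[[0, 0.001, 0.06, 0, 0, 0, -1], [0, 0.001, 0.1, 0, 0, 0, -1], [0, 0.001, 0.116, 0, 0, 0, -1], [0, 0.001, 0.116, 0, 0, 0, -1], [0, 0.001, 0.116, 0, 0, 0, 1], [0, 0.001, 0.116, 0, 0, 0, 1], [0, 0.001, 0.116, 0, 0, 0, 1], [0, 0.001, 0.116, 0, 0, 0, 1], [0, 0.001, 0.116, 0, 0, 0, 1], [0, 0.001, 0.116, 0, 0, 0, 1]]])

```text
clock: 2.85
tcp_pos: [0.5907, -0.2016, 0.016]
orientation: [2.264, 2.177, 0.0]
force: [-1.5, 1.3, 6.0]
grip_width: 0.0125
finger_force: 60.7
```

Request:
servo_tool(plan=[[[0, 0, -0.06, 0, 0, 0, 1], [0, 0, -0.12, 0, 0, 0, 1], [0.06, 0, -0.14, 0, 0, -0.15, 1], [0.12, -0.01, -0.14, 0, 0, -0.296, 1], [0.18, -0.015, -0.14, 0, 0, -0.296, 1], [0.24, -0.02, -0.14, 0, 0, -0.296, 1], [0.3, -0.023, -0.14, 0, 0, -0.296, 1], [0.35, -0.023, -0.14, 0, 0, -0.296, 1], [0.387, -0.023, -0.14, 0, 0, -0.296, 1], [0.387, -0.023, -0.14, 0, 0, -0.296, 1], [0.387, -0.023, -0.14, 0, 0, -0.296, 1], [0.387, -0.023, -0.14, 0, 0, -0.296, 1]]])

```text
clock: 4.35
tcp_pos: [0.5824, 0.185, 0.1551]
orientation: [-1.92, -2.486, 0.001]
force: [-0.5, 0.9, -2.1]
grip_width: 0.0124
finger_force: 59.6
```

```bash
python3 - <<'E'
from h import *
s=r.get_state(); Rm=R.from_rotvec(s["orientation"]).as_matrix()
print(s["tcp_pos"].round(4),s["force"].round(1),s["torque"].round(2),s["grip_width"],"\n",Rm.round(4), s["joint_pos"].round(3))
yaw=.2572;ux=np.array([np.cos(yaw),np.sin(yaw),0]);uy=np.array([-ux[1],ux[0],0]);seat=np.array([.5651,.1823,.054])
print("box coords",(s["tcp_pos"]-seat)@ux,(s["tcp_pos"]-seat)@uy)
fs=[]
for n in("scene","top"):
    f,K,T=cam(n); np.savez(f"pics/{n}1.npz",f=f,K=K,T=T)
    u,v=proj(K,T,s["tcp_pos"]).astype(int); h=50
    fs.append(cv2.resize(f[max(v-h,0):v+h,max(u-h,0):u+h],(400,400),interpolation=2)); print(n,u,v)
cv2.imwrite("pics/c2.png",np.clip(np.hstack(fs)*1.5,0,255).astype(np.uint8))
E
```

```text
[0.5824 0.185  0.1551] [-0.5  0.9 -2.1] [ 0.   -0.03  0.05] 0.012435978815385112 
 [[-2.528e-01  9.675e-01 -6.000e-04]
 [ 9.675e-01  2.528e-01 -4.000e-04]
 [-3.000e-04 -6.000e-04 -1.000e+00]] [ 0.308  0.373 -0.14   1.058 -0.     1.623]
box coords 0.017421992850932905 -0.00181821062278812
scene 368 205
top 256 181
```

View pics/c2.png

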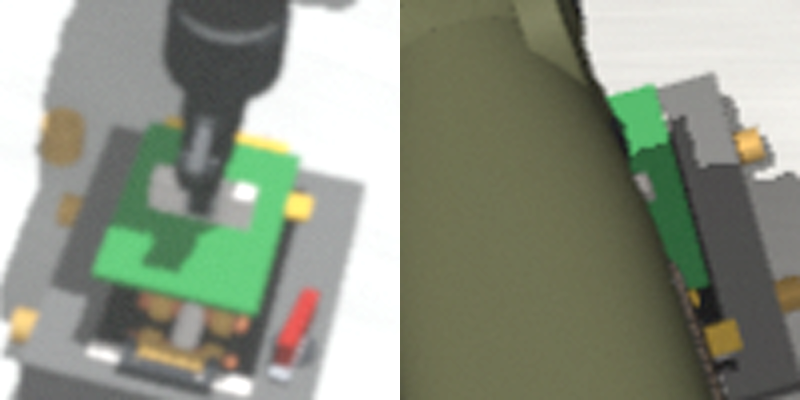

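```bash
python3 - <<'E'
from h import *; from m2 import edge
yaw=.2572;ux=np.array([np.cos(yaw),np.sin(yaw)]);uy=np.array([-ux[1],ux[0]]);seat=np.array([.5651,.1823])
for n,L in (("top",[((272.5,170),(282.5,201),"y=-55 edge")]),("scene",[((318+93/4,155+275/4),(318+265/4,155+312/4),"x=+75 edge"),((318+265/4,155+312/4),(318+297/4,155+160/4),"y=+55 edge?"),((318+93/4,155+275/4),(318+150/4,155+125/4),"y=-55 edge")])):
    d=np.load(f"pics/{n}1.npz"); f,K,T=d["f"],d["K"],d["T"]
    for a,b,nm in L:
      for z in (.139,.145):
        p,v,rs=edge(f,K,T,a,b,20,z,4,f[...,1]); q=p-seat; print(n,nm,z,"box",(q@ux).round(4),(q@uy).round(4),"ang-yaw",(np.arctan2(v[1],v[0])-yaw).round(3),rs.round(4))
E
```

```text
{'clock': np.float64(4.45), 'joint_pos': array([ 3.0760e-01,  3.7300e-01, -1.3970e-01,  1.0583e+00, -1.0000e-04,
        1.6230e+00]), 'tcp_pos': array([0.5826, 0.185 , 0.1553]), 'orientation': array([-1.9205e+00, -2.4862e+00,  4.0000e-04]), 'force': array([-0.2078, -0.0989, -1.9391])}
top y=-55 edge 0.139 box -0.01 -0.057 ang-yaw 0.007 0.0005
top y=-55 edge 0.145 box -0.0113 -0.0572 ang-yaw 0.007 0.0005
scene x=+75 edge 0.139 box 0.0889 0.0036 ang-yaw -1.553 0.0004
scene x=+75 edge 0.145 box 0.0939 0.0043 ang-yaw -1.553 0.0004
scene y=+55 edge? 0.139 box 0.0135 0.0515 ang-yaw 0.002 0.0002
scene y=+55 edge? 0.145 box 0.019 0.0518 ang-yaw 0.002 0.0002
scene y=-55 edge 0.139 box 0.0337 -0.0602 ang-yaw -0.007 0.0003
scene y=-55 edge 0.145 box 0.0391 -0.059 ang-yaw -0.007 0.0003
```

Request:
servo_tool(plan=[[[0.0025, -0.0015, 0.02, -0.1, 0, 0, 1], [0.0025, -0.0015, 0.045, -0.21, 0, 0, 1], [0.0025, -0.0015, 0.063, -0.21, 0, 0, 1], [0.0025, -0.0015, 0.063, -0.21, 0, 0, 1], [0.0025, -0.0015, 0.063, -0.21, 0, 0, 1], [0.0025, -0.0015, 0.063, -0.21, 0, 0, 1]]])

```text
clock: 5.2
tcp_pos: [0.5821, 0.1885, 0.0937]
orientation: [1.833, 2.377, 0.253]
force: [-0.4, 0.1, -2.1]
grip_width: 0.0128
finger_force: 59.6
```

```bash
cat > st.py <<'E'
from h import *
def st():
    s=r.get_state(); Rm=R.from_rotvec(s["orientation"]).as_matrix()
    yaw=.2572;B=np.array([[np.cos(yaw),-np.sin(yaw),0],[np.sin(yaw),np.cos(yaw),0],[0,0,1]]);seat=np.array([.5651,.1823,.054])
    p=B.T@(s["tcp_pos"]-seat); Q=B.T@Rm
    tip=p+Q@np.array([0,-.087,.016]); far=p+Q@np.array([0,.075,.016])
    print("t",round(float(s["clock"]),2),"tcp box",(p*1e3).round(1),"tip mm",(tip*1e3).round(1),"far",(far*1e3).round(1),"tilt",np.degrees(np.arcsin(Q[2,1])).round(2),"yaw",np.degrees(np.arctan2(Q[1,1],Q[0,1])).round(2),"F box",(B.T@s["force"]).round(1),"grip",round(float(s["grip_width"])*1e3,1),round(float(s["finger_force"]),0))
    return s
if __name__=="__main__": st()
E
python3 st.py
```

```text
t 5.2 tcp box [18.   1.7 39.7] tip mm [-63.7   1.7   5.8] far [94.7  1.7 39.9] tilt 12.17 yaw -0.03 F box [-0.3  0.2 -2.1] grip 12.8 60.0
```

Request:
servo_tool(plan=[[[-0.001, -0.0009, 0.0042, 0, 0, 0, 1], [-0.001, -0.0009, 0.0042, 0, 0, 0, 1], [-0.001, -0.006, 0.0031, 0, 0, 0, 1], [-0.001, -0.011, 0.0021, 0, 0, 0, 1], [-0.001, -0.0146, 0.0013, 0, 0, 0, 1], [-0.001, -0.0146, 0.0013, 0, 0, 0, 1], [-0.001, -0.0146, 0.0013, 0, 0, 0, 1]]])

```text
clock: 6.08
tcp_pos: [0.5674, 0.1837, 0.0882]
orientation: [1.834, 2.378, 0.251]
force: [0.3, 0.4, -2.5]
grip_width: 0.0128
finger_force: 59.8
```

```bash
python3 st.py
```

```text
t 6.08 tcp box [ 2.6  0.8 34.2] tip mm [-79.2   0.8   0.4] far [79.3  0.8 34.2] tilt 12.06 yaw -0.01 F box [ 0.4  0.3 -2.5] grip 12.8 60.0
```

Request:
servo_tool(plan=[[[0, -0.0018, -0.0004, 0, 0, 0, 1], [0, -0.0034, -0.0007, 0, 0, 0, 1], [0, -0.0034, -0.0007, 0, 0, 0, 1], [0, -0.0034, -0.0007, 0, 0, 0, 1]]])

```text
clock: 6.58
tcp_pos: [0.5641, 0.1829, 0.0881]
orientation: [1.834, 2.378, 0.251]
force: [1.5, -0.8, -2.3]
grip_width: 0.0124
finger_force: 59.8
```

```bash
python3 st.py
```

```text
t 6.58 tcp box [-0.8  0.8 34.1] tip mm [-82.6   0.9   0.3] far [75.8  0.8 34.1] tilt 12.06 yaw -0.01 F box [ 1.3 -1.2 -2.3] grip 12.4 60.0
```

Request:
servo_tool(plan=[[[0, -0.001, -0.0002, 0, 0, 0, 1], [0, -0.002, -0.0004, 0, 0, 0, 1], [0, -0.002, -0.0004, 0, 0, 0, 1], [0, -0.002, -0.0004, 0, 0, 0, 1]]])

```text
clock: 7.08
tcp_pos: [0.5636, 0.1828, 0.0889]
orientation: [1.832, 2.376, 0.255]
force: [4.2, 1.0, -3.7]
grip_width: 0.0126
finger_force: 59.5
```

```bash
python3 st.py
```

```text
t 7.08 tcp box [-1.3  0.9 34.9] tip mm [-82.9   0.9   0.8] far [75.4  0.8 35.1] tilt 12.23 yaw -0.01 F box [ 4.3 -0.1 -3.7] grip 12.6 60.0
```

Request:
servo_tool(plan=[[[0, 0.0006, 0.004, 0.045, 0, 0, 1], [0, 0.0011, 0.008, 0.091, 0, 0, 1], [0, 0.0011, 0.008, 0.091, 0, 0, 1], [0, 0.0011, 0.008, 0.091, 0, 0, 1]]])

```text
clock: 7.58
tcp_pos: [0.5661, 0.1835, 0.0812]
orientation: [1.87, 2.426, 0.149]
force: [5.1, 2.9, -1.5]
grip_width: 0.013
finger_force: 60.2
```

```bash
python3 st.py
```

```text
t 7.58 tcp box [ 1.3  0.9 27.2] tip mm [-83.1   0.9   0.7] far [77.7  0.8 20.5] tilt 7.04 yaw -0.01 F box [ 5.7  1.6 -1.5] grip 13.0 60.0
```

Request:
servo_tool(plan=[[[0, 0.0005, 0.003, 0.035, 0, 0, 1], [0, 0.0009, 0.0061, 0.07, 0, 0, 1], [0, 0.0009, 0.0061, 0.07, 0, 0, 1]]])

```text
clock: 7.95
tcp_pos: [0.5676, 0.1839, 0.0751]
orientation: [1.899, 2.462, 0.064]
force: [6.5, 2.1, 0.1]
grip_width: 0.0127
finger_force: 60.7
```

```bash
python3 st.py
```

```text
t 7.95 tcp box [ 2.8  0.9 21.1] tip mm [-83.2   0.9   0.6] far [78.5  0.9  9. ] tilt 2.98 yaw -0.01 F box [6.9 0.4 0.1] grip 12.7 61.0
```

Request:
servo_tool(plan=[[[0, 0.0004, 0.0025, 0.03, 0, 0, 1], [0, 0.0007, 0.0045, 0.052, 0, 0, 1], [0, 0.0007, 0.0045, 0.052, 0, 0, 1]]])

```text
clock: 8.32
tcp_pos: [0.5683, 0.1842, 0.0705]
orientation: [-1.918, -2.488, -0.001]
force: [5.2, 2.5, -1.0]
grip_width: 0.0123
finger_force: 60.6
```

```bash
python3 - <<'E'
from st import *
s=st(); print(s["torque"].round(2))
f,K,T=cam("scene"); u,v=proj(K,T,s["tcp_pos"]).astype(int)
cv2.imwrite("pics/c3.png",np.clip(cv2.resize(f[v-30:v+70,u-55:u+55],(770,600),interpolation=2)*1.5,0,255).astype(np.uint8)); print(u,v)
E
```

```text
t 8.32 tcp box [ 3.6  1.  16.5] tip mm [-83.4   1.    0.5] far [78.6  1.   0.5] tilt 0.01 yaw -0.01 F box [ 5.7  1.1 -1. ] grip 12.3 61.0
[ 0.38 -1.2  -0.01]
367 222
```

View pics/c3.png

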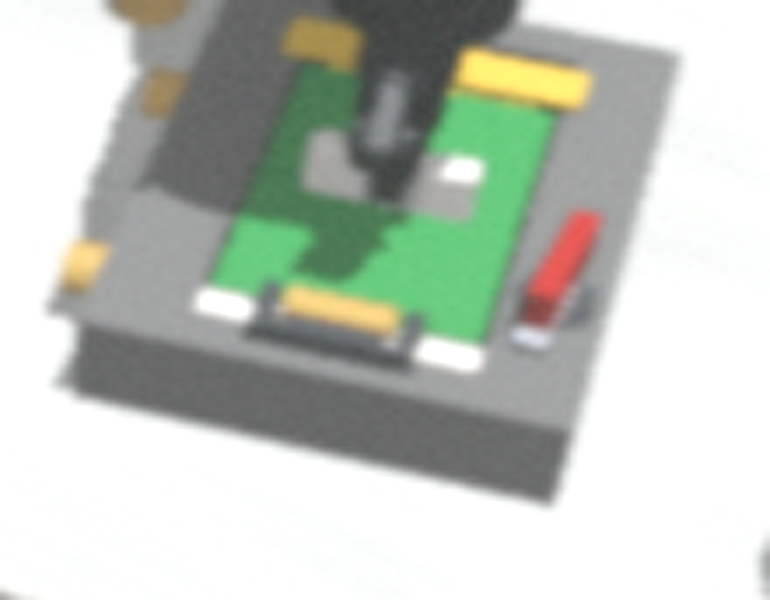

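The roller is now over the cover's end and the cover lies level. I'll press it down.

Request:
servo_tool(plan=[[[0, 0.001, 0.0015, 0, 0, 0, 1], [0, 0.0015, 0.003, 0, 0, 0, 1], [0, 0.0015, 0.003, 0, 0, 0, 1]]])

```text
clock: 8.75
tcp_pos: [0.5684, 0.1842, 0.0699]
orientation: [-1.918, -2.487, 0.001]
force: [-5.1, -1.1, 19.9]
grip_width: 0.0126
finger_force: 63.6
```

```bash
python3 st.py
```

```text
t 8.75 tcp box [ 3.7  1.  15.9] tip mm [-83.3   1.   -0.1] far [78.7  1.  -0.2] tilt -0.04 yaw -0.0 F box [-5.2  0.2 19.9] grip 12.6 64.0
```

Request:
servo_tool(plan=[[[0, -0.0006, 0, 0, 0, 0, 1], [0, -0.0006, 0, 0, 0, 0, 1], [0, -0.0006, 0, 0, 0, 0, 1], [0, -0.0006, 0, 0, 0, 0, 1], [0, -0.0006, 0, 0, 0, 0, 1], [0, -0.0006, 0, 0, 0, 0, 1], [0, -0.0006, 0, 0, 0, 0, 1], [0, -0.0006, 0, 0, 0, 0, 1]]])

```text
clock: 9.75
tcp_pos: [0.5684, 0.1841, 0.0699]
orientation: [-1.918, -2.488, -0.001]
force: [-3.0, -0.1, 18.8]
grip_width: 0.0127
finger_force: 63.3
```

Request:
servo_tool(plan=[[[0, 0, 0.0001, 0, 0, 0, 1], [0, 0, 0.0001, 0, 0, 0, 1], [0, 0, 0.0001, 0, 0, 0, 1], [0, 0, 0.0001, 0, 0, 0, 1], [0, 0, 0.0001, 0, 0, 0, 1], [0, 0, 0.0001, 0, 0, 0, 1], [0, 0, 0.0001, 0, 0, 0, 1], [0, 0, 0.0001, 0, 0, 0, 1], [0, 0, 0.0001, 0, 0, 0, 1], [0, 0, 0.0001, 0, 0, 0, 1], [0, 0, 0.0001, 0, 0, 0, 1], [0, 0, 0.0001, 0, 0, 0, 1]]])

```text
clock: 11.25
tcp_pos: [0.5684, 0.1842, 0.0699]
orientation: [1.918, 2.488, 0.001]
force: [-3.0, -1.0, 18.9]
grip_width: 0.0128
finger_force: 63.4
```

Request:
servo_tool(plan=[[[0, 0, -0.003, 0, 0, 0, 1], [0, 0, -0.003, 0, 0, 0, -1], [0, 0, -0.003, 0, 0, 0, -1], [0, 0, -0.003, 0, 0, 0, -1], [0, 0, -0.003, 0, 0, 0, -1], [0, 0, -0.003, 0, 0, 0, -1], [0, 0, -0.05, 0, 0, 0, -1], [0, 0, -0.1, 0, 0, 0, -1], [0, 0, -0.13, 0, 0, 0, -1], [0, 0, -0.13, 0, 0, 0, -1]]])

```text
clock: 12.5
tcp_pos: [0.5701, 0.1846, 0.1999]
orientation: [1.918, 2.487, 0.003]
force: [0.8, -0.1, -0.2]
grip_width: 0.0854
finger_force: 0.0
```

```bash
python3 - <<'E'
from st import *
s=st()
f,K,T=cam("scene"); np.savez("pics/scene4.npz",f=f,K=K,T=T); u,v=367,222
cv2.imwrite("pics/c4.png",np.clip(cv2.resize(f[v-30:v+70,u-55:u+55],(770,600),interpolation=2)*1.5,0,255).astype(np.uint8))
# wing top face in two views
def wing(f,K,T,roi,z):
    h=cv2.cvtColor(f,cv2.COLOR_BGR2HSV); m=cv2.inRange(h,(0,140,60),(7,255,255))|cv2.inRange(h,(174,140,60),(180,255,255)); k=np.zeros_like(m); x0,y0,x1,y1=roi; k[y0:y1,x0:x1]=m[y0:y1,x0:x1]
    V=h[...,2]; t=np.percentile(V[k>0],90); print("n",(k>0).sum(),"V",np.percentile(V[k>0],[10,50,90]))
    kk=((k>0)&(V>.8*t)).astype(np.uint8)
    M=cv2.moments(kk,True); c=np.array([M["m10"],M["m01"]])/M["m00"]; a=.5*np.arctan2(2*M["mu11"],M["mu20"]-M["mu02"]); w=np.array([np.cos(a),np.sin(a)])*8
    p=ray(K,T,c,z); q=ray(K,T,c+w,z)-ray(K,T,c-w,z); print("px",c.round(1),"n",M["m00"],"pos",p.round(4),"ang-yaw",np.arctan(q[1]/q[0])-.2572)
wing(f,K,T,(u+10,v-10,u+45,v+35),.097)
d=np.load("pics/top0.npz"); wing(d["f"],d["K"],d["T"],(222,168,242,200),.097)
E
```

```text
t 12.5 tcp box [  5.4   0.9 145.9] tip mm [-81.6   0.9 129.7] far [ 80.4   0.9 130.1] tilt 0.14 yaw -0.01 F box [ 0.7 -0.3 -0.2] grip 85.4 0.0
n 48 V [135.5 152.  156. ]
px [392.2 234.7] n 47.0 pos [0.5936 0.2695 0.097 ] ang-yaw -0.137508079743816
n 72 V [ 94.1 130.5 134. ]
px [230.5 183.9] n 57.0 pos [0.5885 0.269  0.097 ] ang-yaw -0.14197275313454627
```

View pics/c4.png

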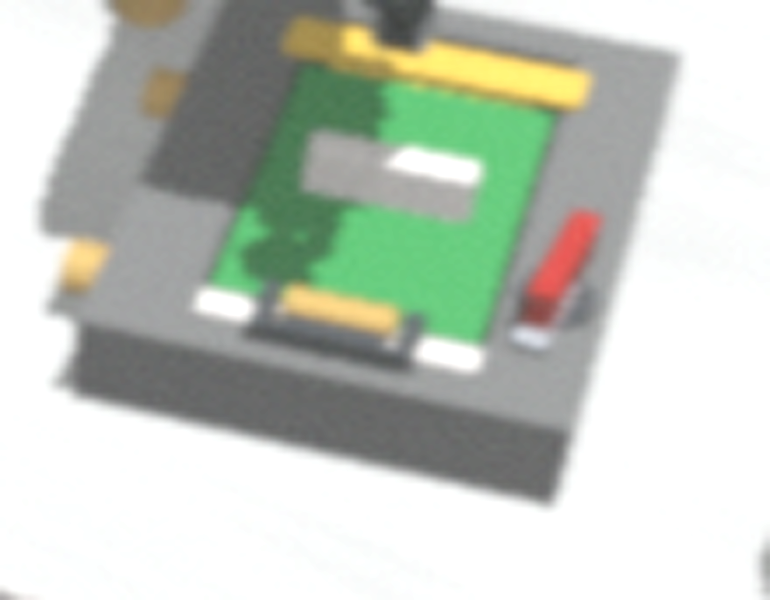

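The cover lies seated under the roller. Both views put the wing at about yaw −0.14, so the joint stands at about +0.14 rad. I'll move above it.

Request:
servo_tool(plan=[[[0.04, 0.02, 0.02, 0, 0, -0.18, -1], [0.0766, 0.0407, 0.06, 0, 0, -0.36, -1], [0.0766, 0.0407, 0.06, 0, 0, -0.54, -1], [0.0766, 0.0407, 0.06, 0, 0, -0.72, -1], [0.0766, 0.0407, 0.06, 0, 0, -0.9, -1], [0.0766, 0.0407, 0.06, 0, 0, -1.08, -1], [0.0766, 0.0407, 0.06, 0, 0, -1.26, -1], [0.0766, 0.0407, 0.06, 0, 0, -1.43, -1], [0.0766, 0.0407, 0.06, 0, 0, -1.43, -1], [0.0766, 0.0407, 0.06, 0, 0, -1.43, -1], [0.0766, 0.0407, 0.06, 0, 0, -1.43, -1]]])

```text
clock: 13.92
tcp_pos: [0.5877, 0.2682, 0.1363]
orientation: [0.18, -3.133, 0.001]
force: [0.4, 0.1, 0.1]
grip_width: 0.0856
finger_force: 0.0
```

```bash
python3 - <<'E'
from st import *
s=st(); print(s["tcp_pos"].round(4),s["joint_pos"].round(3))
E
```

```text
t 13.93 tcp box [43.7 77.4 82.3] tip mm [31.3 -8.8 66.3] far [ 54.3 151.6  66.2] tilt -0.04 yaw 81.83 F box [ 0.4 -0.   0.1] grip 85.6 0.0
[0.5877 0.2682 0.1363] [ 0.428  0.451 -0.068  1.055  0.     0.313]
```

Request:
servo_tool(plan=[[[-0.001, 0, 0.04, 0, 0, 0, -1], [-0.001, 0, 0.062, 0, 0, 0, -1], [-0.001, 0, 0.062, 0, 0, 0, -1], [-0.001, 0, 0.062, 0, 0, 0, 1], [-0.001, 0, 0.062, 0, 0, 0, 1], [-0.001, 0, 0.062, 0, 0, 0, 1], [-0.001, 0, 0.062, 0, 0, 0, 1], [-0.001, 0, 0.062, 0, 0, 0, 1], [-0.001, 0, 0.062, 0, 0, 0, 1]]])

```text
clock: 15.05
tcp_pos: [0.589, 0.2685, 0.0754]
orientation: [0.182, -3.134, 0.001]
force: [-0.4, -0.7, 6.6]
grip_width: 0.0107
finger_force: 60.0
```

```bash
python3 st.py
```

```text
t 15.05 tcp box [45.1 77.3 21.4] tip mm [32.8 -8.9  5.4] far [ 55.6 151.5   5.4] tilt -0.01 yaw 81.91 F box [-0.6 -0.6  6.6] grip 10.7 60.0
```

Request:
servo_tool(plan=[[[0, 0, -0.001, 0, 0, 0.16, 1], [0, 0, -0.001, 0, 0, 0.32, 1], [0, 0, -0.001, 0, 0, 0.48, 1], [0, 0, -0.001, 0, 0, 0.64, 1], [0, 0, -0.001, 0, 0, 0.8, 1], [0, 0, -0.001, 0, 0, 0.96, 1], [0, 0, -0.001, 0, 0, 1.12, 1], [0, 0, -0.001, 0, 0, 1.28, 1], [0, 0, -0.001, 0, 0, 1.4, 1], [0, 0, -0.001, 0, 0, 1.45, 1], [0, 0, -0.001, 0, 0, 1.45, 1], [0, 0, -0.001, 0, 0, 1.45, 1]]])

```text
clock: 16.55
tcp_pos: [0.5889, 0.2683, 0.0755]
orientation: [-1.941, -2.468, 0.004]
force: [2.1, -0.3, -0.9]
grip_width: 0.0108
finger_force: 59.3
```

```bash
python3 st.py; python3 -c "
from h import *
print(r.get_state()['torque'].round(2))"
```

```text
t 16.55 tcp box [44.8 77.1 21.5] tip mm [-42.2  78.8   5.7] far [119.8  75.6   5.2] tilt -0.17 yaw -1.12 F box [ 2.  -0.8 -0.9] grip 10.8 59.0
[-0.   -0.36 -0.04]
```

Request:
servo_tool(plan=[[[0, 0, 0, 0, 0, 0, -1], [0, 0, 0, 0, 0, 0, -1], [0, 0, 0, 0, 0, 0, -1], [0, 0, 0, 0, 0, 0, -1], [0, 0, 0, 0, 0, 0, -1], [0, 0, -0.05, 0, 0, 0, -1], [0, 0, -0.1, 0, 0, 0, -1], [0, 0, -0.15, 0, 0, 0, -1], [0, 0, -0.15, 0, 0, 0, -1], [0, 0, -0.15, 0, 0, 0, -1]]])

```text
clock: 17.8
tcp_pos: [0.589, 0.2684, 0.2253]
orientation: [-1.942, -2.467, 0.004]
force: [0.4, 0.3, -0.5]
grip_width: 0.0853
finger_force: 0.0
```

```bash
python3 - <<'E'
from st import *
s=st()
f,K,T=cam("scene"); u,v=367,222
cv2.imwrite("pics/c5.png",np.clip(cv2.resize(f[v-30:v+70,u-55:u+55],(770,600),interpolation=2)*1.5,0,255).astype(np.uint8))
h=cv2.cvtColor(f,cv2.COLOR_BGR2HSV); m=cv2.inRange(h,(0,140,60),(7,255,255))|cv2.inRange(h,(174,140,60),(180,255,255)); m[:, :u]=0;m[:,u+50:]=0;m[:v-20]=0;m[v+50:]=0
t=((m>0)&(h[...,2]>125)).astype(np.uint8); M=cv2.moments(t,True); c=np.array([M["m10"],M["m01"]])/M["m00"];a=.5*np.arctan2(2*M["mu11"],M["mu20"]-M["mu02"]); w=np.array([np.cos(a),np.sin(a)])*8
q=ray(K,T,c+w,.097)-ray(K,T,c-w,.097); print(c,M["m00"],"wing dir rel box deg",np.degrees(np.arctan2(q[1],q[0])-.2572))
E
```

```text
t 17.8 tcp box [ 45.   77.2 171.3] tip mm [-42.   79.  155.6] far [119.9  75.7 155.1] tilt -0.18 yaw -1.16 F box [ 0.5  0.2 -0.5] grip 85.3 0.0
[395.37037037 235.11111111] 27.0 wing dir rel box deg 86.74922481314373
```

View pics/c5.png

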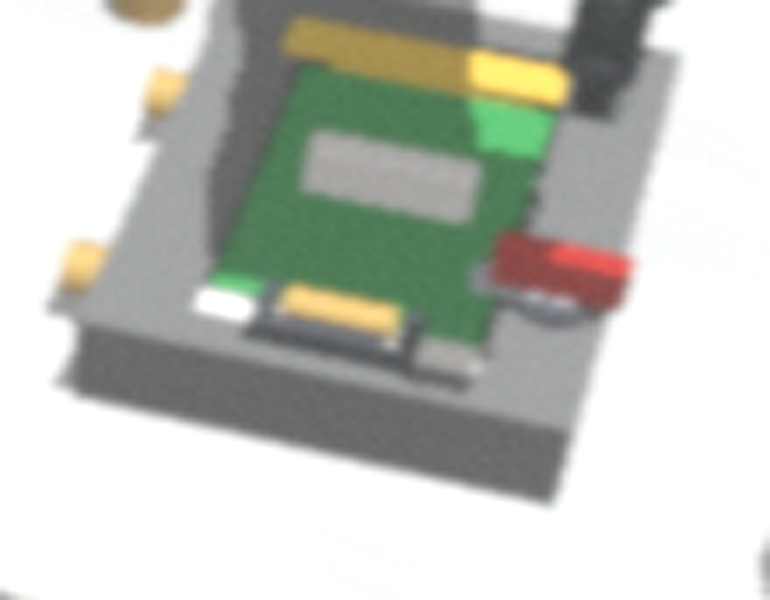

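The pawl lies across the cover's edge at (480,275) in the crop. The cover is level under lip and roller, and the gripper is clear.

```bash
python3 -c "
from h import *
print(r.hand_in())"
```

```text
the job is handed in; nothing more can be done
None
```

I handed the job in at about 18 s on the robot's clock: the cover is snapped in level, it was pressed at 19–20 N for about 2.5 s, the wing nut is turned about a quarter turn with its pawl across the cover, and the arm touched nothing else on the bench; the judge returned no verdict.

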